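Find the socket for the torch's hold-down nut and nip it up

TASK

The bench torch has come loose: find by trying which of the three sockets in the red tray fits the hex nut on the torch's foot (one too small will not go down over the nut, one too big goes down but slips round it), and put any that does not fit back upright in the tray. Push the one that fits fully down on the nut, then with it tighten the nut clockwise by one flat, a sixth of a turn, and finish still gripping the socket, upright and fully seated on the nut. Leave the other two fixtures' nuts and everything else on the bench alone.

Things in the scene. Friction and masses are not known exactly. Their poses are not given: they have to be found in the camera images.
- torch: Bench torch, fixed: steel foot 12 mm thick, held by one stud with a washer (42 mm, 3 mm thick) and a brass hex nut. Origin: on the stud axis at bench level; z up. The burner (brass and steel barrel pointing to +x and up, 180 mm tall, red and green valves, hoses) stands 155 mm from the stud towards +y; above the foot nothing but the nut is nearer than 110 mm to the stud.
- tray: Red open plastic tray fixed to the bench, 176 x 64 mm, walls 20 mm high and 4 mm thick, floor 4 mm thick, two cross walls making three compartments in a row along its x axis, each 53 x 56 mm, centres at x = -57, 0 and +57 mm. Origin: centre of the underside.
- socket_17: Steel socket for a 17 mm nut, 78 mm tall, about 110 g. Hex mouth downwards, bore 18 mm across flats, 24 mm deep. Round outside: 25 mm diameter to 34 mm above the rim, 23 mm from 38 mm to the top (grip there). Origin: centre of the rim; z up the axis; x square to one bore flat (the others every 60 degrees). Stands in a tray compartment; which one varies.
- socket_22: Steel socket for a 22 mm nut, 78 mm tall, about 160 g. Hex mouth downwards, bore 23 mm across flats, 27 mm deep. Round outside: 31 mm diameter to 34 mm above the rim, 26 mm from 38 mm to the top (grip there). Origin: centre of the rim; z up the axis; x square to one bore flat (the others every 60 degrees). Stands in a tray compartment; which one varies.
- socket_27: Steel socket for a 27 mm nut, 78 mm tall, about 240 g. Hex mouth downwards, bore 28 mm across flats, 30 mm deep. Round outside: 38 mm diameter to 34 mm above the rim, 29 mm from 38 mm to the top (grip there). Origin: centre of the rim; z up the axis; x square to one bore flat (the others every 60 degrees). Stands in a tray compartment; which one varies.
- nut_p (a joint): Turn of a brass hex nut on its upright stud: 0 as found, grows clockwise from above (tightening). Takes 0.25 N m, stays where left, does not rise or sink. 17, 22 or 27 mm across flats (10, 13 or 16 mm high; top edge chamfered 1 mm; stud end 5 mm above it): which size this nut has is not told, and any of the three may be on the torch.
- nut_p_seat (a point): Point on nut_p: on its axis at its underside, i.e. on the washer face (15 mm above the bench), where the rim of a fully seated socket comes down. z up; it turns with the nut; the x axis is square to one flat of the nut.
- nut_q (a joint): Turn of a brass hex nut on its upright stud: 0 as found, grows clockwise from above (tightening). Takes 0.25 N m, stays where left, does not rise or sink. 17, 22 or 27 mm across flats (10, 13 or 16 mm high; top edge chamfered 1 mm; stud end 5 mm above it): which size this nut has is not told, and any of the three may be on the torch.
- nut_q_seat (a point): Point on nut_q: on its axis at its underside, i.e. on the washer face (15 mm above the bench), where the rim of a fully seated socket comes down. z up; it turns with the nut; the x axis is square to one flat of the nut.
- nut_r (a joint): Turn of a brass hex nut on its upright stud: 0 as found, grows clockwise from above (tightening). Takes 0.25 N m, stays where left, does not rise or sink. 17, 22 or 27 mm across flats (10, 13 or 16 mm high; top edge chamfered 1 mm; stud end 5 mm above it): which size this nut has is not told, and any of the three may be on the torch.
- nut_r_seat (a point): Point on nut_r: on its axis at its underside, i.e. on the washer face (15 mm above the bench), where the rim of a fully seated socket comes down. z up; it turns with the nut; the x axis is square to one flat of the nut.
- rod_rest: Rod rest, fixed: steel foot like the torch's, with its own stud and nut at the origin (bench level) and a V-shaped fork on a post 85 mm from it, 115 mm tall. Not part of the job.
- marver: Marver stand, fixed: steel foot like the torch's, with its own stud and nut at the origin (bench level) and a graphite plate on a post 85 mm from it, 84 mm tall. Not part of the job.
- ratchet: Ratchet handle, 220 mm long, lying along its x, up to 32 mm high; leave alone. Origin: under the middle.
- paddle: Graphite paddle with a wooden handle, 225 mm long along its x, 60 mm wide, 20 mm high; leave alone. Origin: under the middle.
- tweezers: Steel tweezers, 155 mm long along their x, 35 mm wide, 8 mm high; leave alone. Origin: under the middle.
- firebrick: Pale firebrick, 114 x 230 x 64 mm; leave alone. Origin: centre of the underside.

How it is judged (in metres and radians):
On the way:
1. a socket is held fully down over the torch's nut before the nut has been turned (((horizontal distance between nut_p_seat and torch below 0.01 m and value of joint nut_p between -0.5 and 0.5 rad) or (horizontal distance between nut_q_seat and torch below 0.01 m and value of joint nut_q between -0.5 and 0.5 rad) or (horizontal distance between nut_r_seat and torch below 0.01 m and value of joint nut_r between -0.5 and 0.5 rad)) and ((horizontal distance between socket_17 and torch below 0.004 m and z of socket_17 in the frame of torch below 0.019 m and angle between socket_17's own z axis and vertical below 0.12 rad and contact force between the fingers and socket_17 above 2 N) or (horizontal distance between socket_22 and torch below 0.004 m and z of socket_22 in the frame of torch below 0.019 m and angle between socket_22's own z axis and vertical below 0.12 rad and contact force between the fingers and socket_22 above 2 N) or (horizontal distance between socket_27 and torch below 0.004 m and z of socket_27 in the frame of torch below 0.019 m and angle between socket_27's own z axis and vertical below 0.12 rad and contact force between the fingers and socket_27 above 2 N))), for 0.2 s.
At the end, for the whole second after the job is handed in: The socket that turned the nut on the torch is held by the fingers, upright (within 7 degrees), its rim within 4 mm of the washer and its axis within 4 mm of the stud's; that nut has been turned clockwise by one flat (0.75 to 1.40 rad); the other two sockets stand upright in the tray, at rest (((horizontal distance between nut_p_seat and torch below 0.01 m and value of joint nut_p between 0.75 and 1.4 rad) or (horizontal distance between nut_q_seat and torch below 0.01 m and value of joint nut_q between 0.75 and 1.4 rad) or (horizontal distance between nut_r_seat and torch below 0.01 m and value of joint nut_r between 0.75 and 1.4 rad)) and ((horizontal distance between socket_17 and torch below 0.004 m and z of socket_17 in the frame of torch below 0.019 m and angle between socket_17's own z axis and vertical below 0.12 rad and contact force between the fingers and socket_17 above 2 N and linear speed of socket_17 below 0.02 m/s and x of socket_22 in the frame of tray between -0.088 and 0.088 m and y of socket_22 in the frame of tray between -0.032 and 0.032 m and height (world z) of each of socket_22, socket_27 below 0.01 m and angle between each of socket_22, socket_27's own z axis and vertical below 0.15 rad and linear speed of each of socket_22, socket_27 below 0.03 m/s and x of socket_27 in the frame of tray between -0.088 and 0.088 m and y of socket_27 in the frame of tray between -0.032 and 0.032 m) or (horizontal distance between socket_22 and torch below 0.004 m and z of socket_22 in the frame of torch below 0.019 m and angle between socket_22's own z axis and vertical below 0.12 rad and contact force between the fingers and socket_22 above 2 N and linear speed of socket_22 below 0.02 m/s and x of socket_17 in the frame of tray between -0.088 and 0.088 m and y of socket_17 in the frame of tray between -0.032 and 0.032 m and height (world z) of each of socket_17, socket_27 below 0.01 m and angle between each of socket_17, socket_27's own z axis and vertical below 0.15 rad and linear speed of each of socket_17, socket_27 below 0.03 m/s and x of socket_27 in the frame of tray between -0.088 and 0.088 m and y of socket_27 in the frame of tray between -0.032 and 0.032 m) or (horizontal distance between socket_27 and torch below 0.004 m and z of socket_27 in the frame of torch below 0.019 m and angle between socket_27's own z axis and vertical below 0.12 rad and contact force between the fingers and socket_27 above 2 N and linear speed of socket_27 below 0.02 m/s and x of socket_17 in the frame of tray between -0.088 and 0.088 m and y of socket_17 in the frame of tray between -0.032 and 0.032 m and height (world z) of each of socket_17, socket_22 below 0.01 m and angle between each of socket_17, socket_22's own z axis and vertical below 0.15 rad and linear speed of each of socket_17, socket_22 below 0.03 m/s and x of socket_22 in the frame of tray between -0.088 and 0.088 m and y of socket_22 in the frame of tray between -0.032 and 0.032 m))); the arm keeps its last pose, push and grip.
It fails at once if the ratchet handle is disturbed (distance of ratchet from where it was at the start of the episode above 0.03 m).
It fails at once if the graphite paddle is disturbed (distance of paddle from where it was at the start of the episode above 0.03 m).
It fails at once if the tweezers is disturbed (distance of tweezers from where it was at the start of the episode above 0.03 m).
It fails at once if the firebrick is disturbed (distance of firebrick from where it was at the start of the episode above 0.03 m).
It fails at once if a nut that does not hold the torch is turned ((horizontal distance between nut_p_seat and torch above 0.02 m and (value of joint nut_p above 0.15 rad or value of joint nut_p below -0.15 rad)) or (horizontal distance between nut_q_seat and torch above 0.02 m and (value of joint nut_q above 0.15 rad or value of joint nut_q below -0.15 rad)) or (horizontal distance between nut_r_seat and torch above 0.02 m and (value of joint nut_r above 0.15 rad or value of joint nut_r below -0.15 rad))).
It also fails if it takes over 64 s, if anything falls off the work surface, if the arm or the gripper's body presses on something with over 40 N, if the wrist force passes 120 N, or if a joint passes its speed limit or range.

ROBOT

A 6-joint arm with a two-finger parallel gripper is mounted at the origin on the work surface. World frame = base frame: x ahead of the robot, y to its left, z up, the work surface at z = 0. Lengths are in mm, angles in rad, forces in N, time in s.
With the tool pointing down it reaches from about 275 to 1000 mm from the base axis. Payload 8.4 kg.
Tool frame: the origin (TCP) lies at the very end of the fingers, on their centre line; the grasp point (between the pads) lies 19 mm behind it (arm.grasp_offset is the distance from the TCP to the grasp point, in mm); z points along the fingers, y is the direction in which the jaws open and shut (so a half turn about z gives the same grasp; the last joint's range is limited). The gripper opens to 85 mm and grips with 20 to 120 N. Pads are 22 mm wide; open, the fingers measure 114 mm over their backs; the gripper's body (76 mm by 85 mm) begins 54 mm behind the grasp point. The pads swing forward as they close: fully open they stand 13 mm farther back than shut.
Start: joints at [-1.136, 0.353, 1.633, -0, 1.155, -0.002], TCP at [264.4, -566.322, 231.281] pointing down, gripper open.
Joint ranges: [-2.63, 2.63], [-0.92, 2.1], [0.06, 2.66], [-1.3, 4.44], [0, 2.69], [-3.02, 3.02]. Speed limits (rad/s): [2.22, 2.22, 2.79, 3.14, 3.14, 3.14].

INTERFACE

Orientations are given as a 3x3 rotation matrix whose columns are the frame's x, y, z axes.
In Python, from bench import arm gives the robot as it stands.
- The arm moves only by the shell command python3 -m pendant 'ROWS' [OPENING]. ROWS is text: rows parted by semicolons, each of 6 numbers parted by spaces: the shift along the world's x, y, z in cm, then the turn, a rotation vector about the world's x, y, z in degrees. In form: x y z rx ry rz; .... A call has 1 to 12 rows; each row shifts and turns the pose as measured when the row begins; what a row does not reach is not made up. A row lasts 1/8 s, in which the tool goes at most 62.5 mm and 10.7 degrees, less where a joint would pass 70% of its speed; a pose out of reach is approached as far as the arm can. A call is refused whole if a number of a shift passes 6.25 or a number of a turn 10.7, either way. A call with a gripper value outside its range is refused whole. OPENING is the opening, from 0 (shut) to 1 (fully open), set as the call begins (- or left out, the last holds). The fingers move at their own pace and stop on an object; the grip force is fixed at half the most. Time passes only in rows, so rows that do not move let the fingers close. It gives the time, the measured TCP pose, the force and the opening at its end, in the units of the state.
- arm.get_obs(): the state, without advancing time (a new reading comes with each control period).
- arm.camera(name): name is "scene" or "top" or "wrist"; returns (picture, depth): 400x640x3 uint8, red, green, blue; 400x640 float32, mm along the optical axis (not along the pixel's ray), 0 where there is no reading.
- arm.camera_model(name): a dict with "intrinsics" (3x3 intrinsics, pixels), "k1" (the pictures are not rectified: a ray, as slopes to the right and down, at radius r is drawn at 1 + k1 r^2 times it, then the intrinsics apply), "T" (4x4, takes a point from camera to world coordinates). Camera axes: x right, y up, looking along -z (the intrinsics and any distortion apply to the point x, -y, -z); pixel columns grow to the right and rows downward; lengths in mm; the calibration is good to about 2 mm. A picture is of the moment at which its call begins: read the wrist's pose just before it. camera_model takes no time and is no camera call; for the wrist camera it gives the pose at the moment of the call.
- arm.sign_off(): hands the job in, once; it reports no verdict.
The state is a dict: "clock": time; "joints": joint angles; "qvel": joint speeds; "effort": joint torques, N m; "position": TCP position; "tcp_rot": TCP orientation; "contact_force": force on the tool from outside, world axes, zero at the start; "torque": the same for the moment, N m; "width": finger opening in mm.
Only numpy, scipy, OpenCV 4.12 (cv2) and the standard library are available. Lean on these libraries where they do the work, as an engineer would, in place of code of your own. Each camera call takes 0.05 s, during which the arm holds its last target. There are 200 camera calls.

## Working session

There is one attempt and no reset: what is moved stays moved. The work goes in short steps, Python scripts to look and compute and a shell command to move; the robot and the scene stay as the last step left them, time stands still between calls to the robot, and variables do not carry over. Pictures are saved under pics/ and viewed, about 8 in all and at most 12, crops included, and the job is handed in when it is done.

```bash
mkdir -p pics; cat > h.py <<'E'
import numpy as np, cv2
from bench import arm
def snap(n):
    m=arm.camera_model(n); p,d=arm.camera(n); return p,d,m
def ray(m,uv):
    K=np.array(m["intrinsics"],float);k1=m["k1"]
    q=np.array([(uv[0]-K[0,2])/K[0,0],(uv[1]-K[1,2])/K[1,1]]);s=q.copy()
    for _ in range(20): s=q/(1+k1*(s@s))
    T=np.array(m["T"]);return T[:3,3],T[:3,:3]@np.array([s[0],-s[1],-1.])
def onz(m,uv,z):
    o,v=ray(m,uv);return o+v*(z-o[2])/v[2]
def atd(m,uv,d):
    o,v=ray(m,uv);return o+v*d
def proj(m,P):
    T=np.array(m["T"]);K=np.array(m["intrinsics"],float)
    c=T[:3,:3].T@(np.array(P,float)-T[:3,3]);s=np.array([c[0],-c[1]])/-c[2]
    s=s*(1+m["k1"]*(s@s));return K[:2,:2]@s+K[:2,2]
def save(n,p,s=1):
    cv2.imwrite("pics/"+n,cv2.resize(cv2.cvtColor(p,cv2.COLOR_RGB2BGR),None,fx=s,fy=s,interpolation=cv2.INTER_CUBIC))
E
python3 - <<'E'
from h import *
p,d,m=snap("top");save("top.png",p,1.25);np.savez("top.npz",p=p,d=d)
print(m)
p,d,m=snap("scene");save("scene.png",p,1.25)
o=arm.get_obs();print(o)
E
```

```text
{'intrinsics': array([[474.08810408,   0.        , 320.3972677 ],
       [  0.        , 474.08810408, 194.21306943],
       [  0.        ,   0.        ,   1.        ]]), 'k1': 0.031956161449332846, 'T': array([[-2.37251152e-02,  9.82302384e-01, -1.85793286e-01,
         2.98605208e+02],
       [-9.99487031e-01, -2.73055546e-02, -1.67356231e-02,
        -5.08677760e+01],
       [-2.15126312e-02,  1.85300925e-01,  9.82446321e-01,
         1.29302250e+03],
       [ 0.00000000e+00,  0.00000000e+00,  0.00000000e+00,
         1.00000000e+00]])}
{'clock': 0.1, 'joints': array([-1.13637116e+00,  3.53602455e-01,  1.63405194e+00, -1.73180567e-06,
        1.15518291e+00, -2.40352489e-03]), 'qvel': array([-0.0001786 , -0.00162773, -0.00115132, -0.00017261, -0.00028847,
        0.00133704]), 'effort': array([-1.57576178e-03, -6.06361628e+01, -3.42817533e+01, -7.81941048e-05,
        3.97962547e-03, -2.95254415e-05]), 'position': array([ 264.23895432, -565.93279275,  230.62537669]), 'tcp_rot': array([[ 9.06097602e-01,  4.23068387e-01, -5.25297733e-04],
       [ 4.23068713e-01, -9.06096899e-01,  1.12837242e-03],
       [ 1.40805113e-06, -1.24465258e-03, -9.99999225e-01]]), 'contact_force': array([ 0.48610164, -0.59612381, -0.50293664]), 'torque': array([-0.00970476, -0.04207939, -0.01709791]), 'width': 85.5133206380502}
```

View pics/top.png

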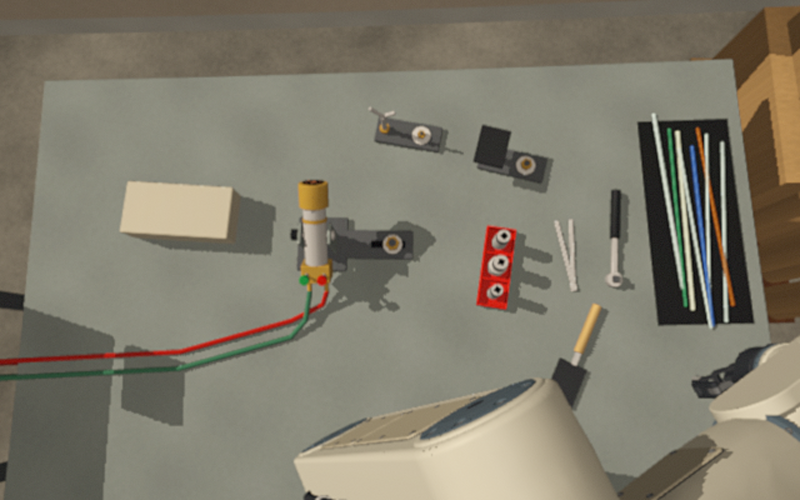

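View pics/scene.png

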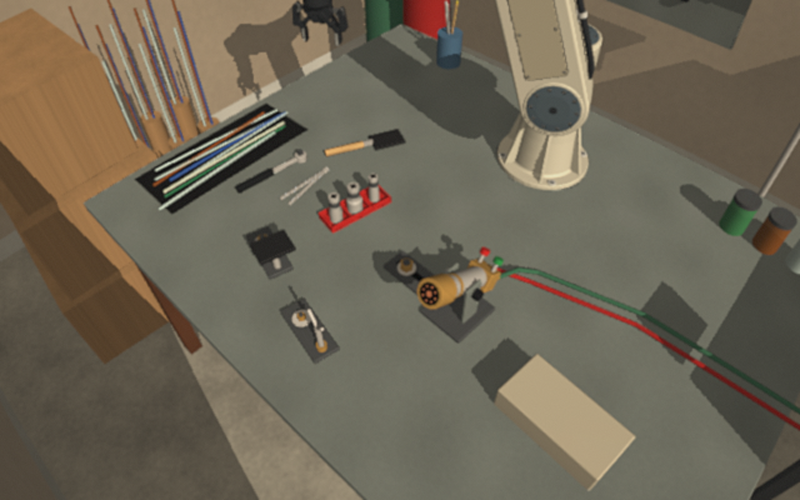

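The top view shows the torch nut near (392,243) and the sockets near (504,236), (500,263) and (498,290), in the 1.25x view. Next I cast these to positions.

```bash
python3 - <<'E'
from h import *
z=np.load("top.npz");p,d=z["p"],z["d"];m=arm.camera_model("top")
for n,u,h in [("nut",(392,243),30),("sA",(504,236),82),("sB",(500,263),82),("sC",(498,290),82),("nut2",(526,165),30),("tweez",(567,255),5),("burner",(313,190),180)]:
    u=np.array(u)/1.25;dd=d[int(u[1])-2:int(u[1])+3,int(u[0])-2:int(u[0])+3]
    print(n,onz(m,u,h).round(),atd(m,u,np.median(dd)).round())
hsv=cv2.cvtColor(p,cv2.COLOR_RGB2HSV)
k=((hsv[...,0]<6)|(hsv[...,0]>174))&(hsv[...,1]>170);k[:,:370]=0;k[:,430:]=0
y,x=np.nonzero(k);r=cv2.minAreaRect(np.stack([x,y],1).astype(np.float32));print(r)
c=cv2.boxPoints(r);print([onz(m,q,20).round() for q in c])
w=arm.camera_model("wrist");T=np.array(w["T"]);o=arm.get_obs();R=o["tcp_rot"]
print(w["intrinsics"],w["k1"],"cam in tcp",R.T@(T[:3,3]-o["position"]),R.T@T[:3,:3])
E
```

```text
nut [537. -11.  30.] [537. -11.  34.]
sA [ 536. -245.   82.] [ 536. -245.   83.]
sB [ 480. -234.   82.] [ 479. -234.   83.]
sC [ 424. -227.   82.] [ 424. -226.   84.]
nut2 [ 705. -311.   30.] [ 705. -311.   28.]
tweez [ 505. -392.    5.] [ 505. -392.    4.]
burner [618. 136. 180.] [618. 136. 182.]
((396.9170837402344, 213.6222686767578), (24.053796768188477, 63.90114974975586), 7.594643592834473)
[array([ 400., -187.,   20.]), array([ 573., -218.,   20.]), array([ 562., -283.,   20.]), array([ 390., -250.,   20.])]
[[337.70198053   0.         320.70400257]
 [  0.         337.70198053 202.03398804]
 [  0.           0.           1.        ]] 0.0018946136891572261 cam in tcp [  83.1773819    -0.4846949  -142.50609702] [[-1.50280160e-04  9.47718723e-01  3.19106878e-01]
 [ 9.99999885e-01  2.87980258e-04 -3.84335619e-04]
 [-4.56138543e-04  3.19106783e-01 -9.47718657e-01]]
```

```bash
python3 -m pendant '1.4 2.4 0 0 0 10.6;1.4 2.4 0 0 0 10.6;1.4 2.4 0 0 0 10.6;1.4 2.4 0 0 0 10.6;1.4 2.4 0 0 0 10.6;1.4 2.4 0 0 0 10.6;1.4 2.4 0 0 0 10.6;1.4 2.4 0 0 0 10.6;1.4 2.4 -0.5 0 0 10.6;1.4 2.4 -0.5 0 0 10.6;1.4 2.4 -0.5 0 0 10.6;1.4 2.4 -0.5 0 0 10.6'
python3 - <<'E'
from h import *
o=arm.get_obs();R=o["tcp_rot"];print(o["clock"],o["position"],np.degrees(np.arctan2(R[1,0],R[0,0])),np.degrees(o["joints"]),R[:,2])
E
```

```text
clock: 1.6
position: [433.9, -268.1, 206.4]
tcp_rot: [[-0.9, 0.437, -0.006], [0.437, 0.9, -0.003], [0.004, -0.005, -1.0]]
contact_force: [0.3, 0.4, 0.7]
width: 85.4
1.6 [ 433.94258389 -268.10805388  206.4064375 ] 154.114044066195 [-31.67324907  11.67876685 108.81515595  -0.35300033  59.69970671
 -95.60922969] [-0.00566209 -0.00275696 -0.99998017]
```

```bash
python3 -m pendant '2 1.7 -0.5 0 0 8.5;2 1.7 -0.2 0 0 8.5;0 0 0 0 0 0'
python3 - <<'E'
from h import *
p,d,m=snap("wrist");np.savez("w1.npz",p=p,d=d,T=m["T"]);save("w1.png",p,1.25)
for P in [(536,-245,82),(480,-234,82),(424,-227,82),(537,-11,34)]: print(proj(m,P).round(1)*1.25)
E
```

```text
clock: 1.98
position: [474.8, -231.0, 198.1]
tcp_rot: [[-0.99, 0.141, -0.007], [0.141, 0.99, -0.003], [0.006, -0.004, -1.0]]
contact_force: [0.1, -0.8, -0.4]
width: 85.7
[392.75  331.875]
[396.875 253.5  ]
[394.875 165.   ]
[694.625 264.75 ]
```

View pics/w1.png

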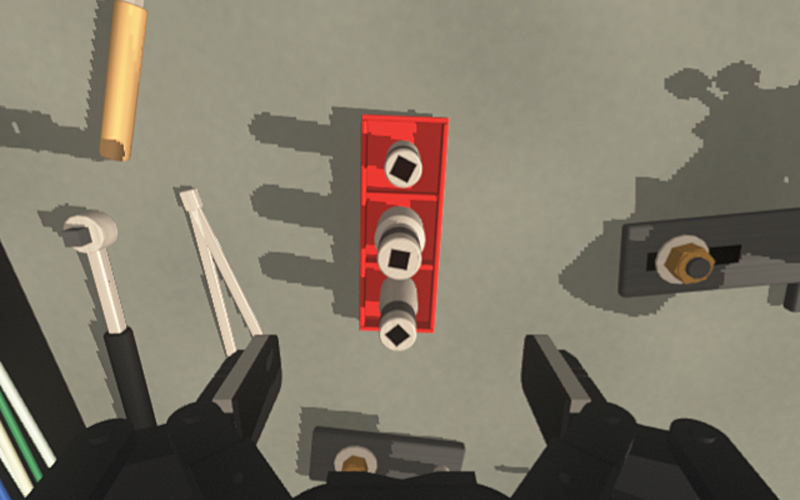

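The middle socket at (400,258) is the largest (27). The near (403,167) and far (397,333) ones are smaller and similar. The torch nut is at (690,262), with the socket tops' square drives visible. I'll measure the top diameters from depth, then go look closely at the nut.

```bash
cat > tops.py <<'E'
from h import *
def pts(d,m):
    v,u=np.nonzero(d>0);T=np.array(m["T"]);K=np.array(m["intrinsics"],float)
    g=np.stack([u,v],1).astype(np.float64)[:,None]
    s=cv2.undistortPoints(g,K,np.array([m["k1"],0,0,0]))[:,0];D=d[v,u]
    return u,v,(T[:3,:3]@np.stack([s[:,0]*D,-s[:,1]*D,-D]))+T[:3,3:4]
E
python3 - <<'E'
from tops import *
z=np.load("w1.npz");m=arm.camera_model("wrist");m["T"]=z["T"];p,d=z["p"],z["d"]
u,v,P=pts(d,m)
for n,c in dict(A=(536,-245),B=(480,-234),C=(424,-227)).items():
    for lo,hi in((77,90),(24,38)):
        k=(np.hypot(P[0]-c[0],P[1]-c[1])<26)&(P[2]>lo)&(P[2]<hi)
        Q=P[:,k]
        if k.sum()<10: continue
        # top-face contour cast on z=82
        (cx,cy),r=cv2.minEnclosingCircle(Q[:2].T.astype(np.float32))
        print(n,lo,k.sum(),"centre",round(cx,1),round(cy,1),"diam",round(2*r,1),"z",np.median(Q[2]).round(1), "yspan",np.ptp(Q[1]).round(1))
        if lo==77:
            M=np.zeros(d.shape,np.uint8);M[v[k],u[k]]=1;g=p.max(2)
            dark=(cv2.erode(cv2.morphologyEx(M,cv2.MORPH_CLOSE,np.ones((9,9))),np.ones((3,3)))>0)&(g<90)
            yy,xx=np.nonzero(dark)
            W=np.array([onz(m,(a,b),82)[:2] for a,b in zip(xx,yy)],np.float32)
            if len(W)>4: print("   square",cv2.minAreaRect(W))
k=(np.hypot(P[0]-537,P[1]+11)<30)&(P[2]>22);print("nut",np.percentile(P[2,k],[10,50,90,98]),np.ptp(P[0,k]),np.ptp(P[1,k]))
E
```

```text
A 77 684 centre 539.0 -242.4 diam 26.7 z 82.1 yspan 25.6
   square ((538.697021484375, -242.6394805908203), (11.490676879882812, 11.061325073242188), 33.32913589477539)
A 24 171 centre 538.4 -242.6 diam 30.8 z 31.4 yspan 30.7
B 77 969 centre 484.3 -233.6 diam 29.2 z 82.1 yspan 28.6
   square ((483.9495849609375, -233.39846801757812), (11.763284683227539, 11.50326919555664), 70.31488800048828)
B 24 136 centre 484.2 -233.6 diam 37.8 z 32.4 yspan 37.5
C 77 729 centre 427.3 -222.9 diam 23.1 z 82.1 yspan 22.6
   square ((426.7951354980469, -222.68344116210938), (11.5216064453125, 11.742341041564941), 54.739315032958984)
C 24 21 centre 420.5 -222.4 diam 20.7 z 32.3 yspan 20.7
nut [25.44327744 31.29654587 36.27154097 37.00634942] 28.837396937535345 31.656121154168375
```

```bash
python3 -m pendant '1.0 5.5 -0.6 0 0 0;1.0 5.5 -0.6 0 0 0;1.0 5.5 -1 0 0 0;1.0 5.5 -1 0 0 0;0 0 0 0.2 0.4 0'
python3 - <<'E'
from h import *
p,d,m=snap("wrist");np.savez("w2.npz",p=p,d=d,T=m["T"]);q=proj(m,(537,-11,25)).astype(int);print(q)
x,y=max(q[0]-100,0),max(q[1]-75,0);print(x,y);save("w2.png",p[y:y+150,x:x+200],4)
E
```

```text
clock: 2.65
position: [512.6, -10.2, 165.6]
tcp_rot: [[-0.987, 0.162, -0.014], [0.162, 0.987, -0.002], [0.013, -0.004, -1.0]]
contact_force: [-0.5, -0.7, 0.9]
width: 85.7
[323 214]
223 139
```

View pics/w2.png

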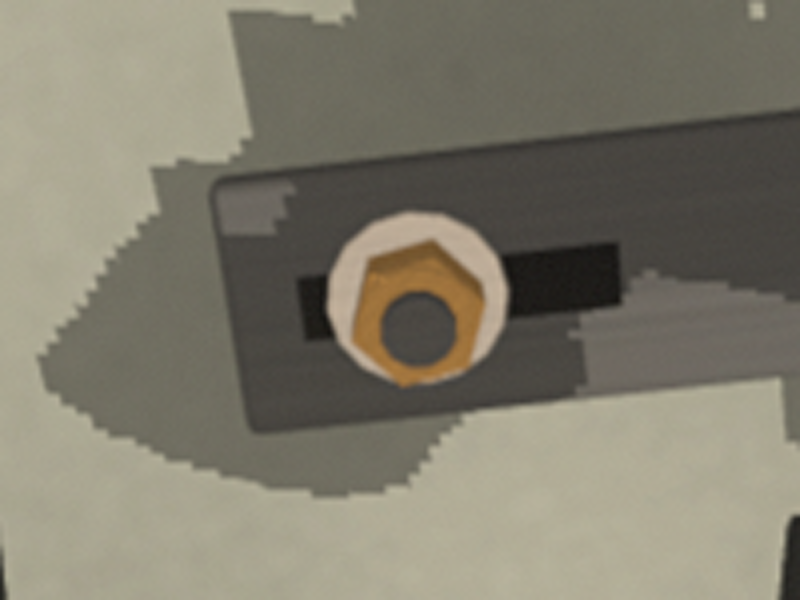

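The nut at crop (418,325) on its washer (centre 418,297) has a stud top at z≈36–37 mm, so its height is 16 mm. That points to size 27, so the middle socket is the first try. Next I compute the nut's axis and hex angle.

```bash
python3 - <<'E'
from tops import *
z=np.load("w2.npz");m=arm.camera_model("wrist");m["T"]=z["T"];p,d=z["p"],z["d"]
u,v,P=pts(d,m);c=(537,-11)
n=np.hypot(P[0]-c[0],P[1]-c[1])<32
k=n&(P[2]>34);S=P[:,k];(x,y),r=cv2.minEnclosingCircle(S[:2].T.astype(np.float32));print("stud",x,y,2*r,np.median(S[2]))
k=n&(P[2]>13)&(P[2]<18)&(p[v,u].min(1)>130);W=P[:,k];(x,y),r=cv2.minEnclosingCircle(W[:2].T.astype(np.float32));print("washer",x,y,2*r,np.median(W[2]))
k=n&(P[2]>29.6)&(P[2]<33.5);N=P[:,k];print("top",k.sum(),np.median(N[2]))
h=cv2.convexHull(N[:2].T.astype(np.float32))
(x,y),r=cv2.minEnclosingCircle(h);print("nut",x,y,2*r)
g=cv2.approxPolyDP(h,3.0,True)[:,0];print(g)
# support width vs angle: across-flats minima give flat normals
Q=h[:,0]-h[:,0].mean(0)
a=np.arange(0,60,1.);f=[sum(np.ptp(Q@[np.cos(t),np.sin(t)]) for t in np.radians([b,b+60,b+120]))/3 for b in a]
i=int(np.argmin(f));print("flat normal deg mod60",a[i],"AF",f[i],"max",a[int(np.argmax(f))],max(f))
E
```

```text
stud 526.502685546875 -6.911386489868164 42.52606201171875 36.04358590992811
washer 539.8250122070312 -8.528494834899902 41.03116226196289 15.153707434470562
top 440 31.04450886112855
nut 540.2699584960938 -8.11030387878418 30.627548217773438
[[554.0632    -14.506038 ]
 [552.481       1.1308353]
 [542.6034      5.269749 ]
 [526.18005    -2.9228086]
 [527.6356    -16.414026 ]
 [542.8243    -22.583992 ]]
flat normal deg mod60 8.0 AF 26.996168491410966 max 38.0 29.918578253044856
```

Nut: 27 mm across flats, axis (540.1,-8.3), top at 31, flat normal 8° mod 60. The middle socket (27) is at (484,-233.5), so I'll fetch it.

```bash
python3 -m pendant '-0.7 -5.6 0 -0.1 -0.4 0;-0.7 -5.6 0 0 -0.4 0;-0.7 -5.6 -0.5 0 0 0;-0.7 -5.6 -0.5 0 0 0;0 0 -0.5 0 0 0' 1
python3 -c "
from h import *
o=arm.get_obs();R=o['tcp_rot'];P=o['position'];print(P,np.degrees(np.arctan2(R[1,0],R[0,0])),R[:,2],np.array([484.0,-233.5,50])-P)"
```

```text
clock: 3.32
position: [480.7, -250.1, 152.8]
tcp_rot: [[-0.985, 0.174, 0.004], [0.174, 0.985, -0.008], [-0.005, -0.007, -1.0]]
contact_force: [-0.4, 0.4, -0.1]
width: 85.4
[ 480.6554774  -250.11384269  152.84227315] 169.97452764359113 [ 0.00384973 -0.00792529 -0.99996118] [   3.3445226    16.61384269 -102.84227315]
```

```bash
python3 -m pendant '0.3 1.6 -1 -0.4 0.2 0;0 0 -3 0 0 0;0 0 -2 0 0 0;0 0 0 0 0 0'
python3 -c "
from h import *
o=arm.get_obs();R=o['tcp_rot'];P=o['position'];print(P,np.degrees(np.arctan2(R[1,0],R[0,0])),R[:,2],np.array([484.0,-233.5,50])-P)
p,d,m=snap('wrist');np.savez('w3.npz',p=p,d=d,T=m['T'])
from tops import *
u,v,P=pts(d,m);k=(np.hypot(P[0]-484,P[1]+233)<26)&(P[2]>77)&(P[2]<90)
print(k.sum(),cv2.minEnclosingCircle(P[:2,k].T.astype(np.float32)))"
```

```text
clock: 3.82
position: [479.9, -237.8, 92.0]
tcp_rot: [[-0.982, 0.187, -0.001], [0.186, 0.982, -0.015], [-0.002, -0.015, -1.0]]
contact_force: [-0.2, 0.6, 0.2]
width: 85.6
[ 479.91718348 -237.80404897   92.0309093 ] 169.25142919591434 [-5.21684068e-04 -1.53326207e-02 -9.99882312e-01] [  4.08281652   4.30404897 -42.0309093 ]
2402 ((483.98095703125, -233.2888641357422), 14.879735946655273)
```

```bash
python3 -m pendant '0.4 0.45 -0.5 0.8 0 0.7;0 0 -1.5 0 0 0;0 0 0 0 0 0'
python3 -c "
from h import *
o=arm.get_obs();R=o['tcp_rot'];P=o['position'];print(P,np.degrees(np.arctan2(R[1,0],R[0,0])),R[:,2],np.array([484.0,-233.3,50])-P)"
```

```text
clock: 4.25
position: [485.6, -234.0, 73.5]
tcp_rot: [[-0.985, 0.174, 0.003], [0.174, 0.985, -0.002], [-0.004, -0.002, -1.0]]
contact_force: [-0.9, 0.0, 0.2]
width: 85.5
[ 485.60804069 -234.02394312   73.54825022] 169.95237713228607 [ 0.00345745 -0.00221133 -0.99999158] [ -1.60804069   0.72394312 -23.54825022]
```

```bash
python3 -m pendant '-0.15 0.07 -1.2 0 0.2 0;0 0 -1.1 0 0 0;0 0 0 0 0 0'; python3 -m pendant '0 0 0 0 0 0;0 0 0 0 0 0;0 0 0 0 0 0;0 0 0 0 0 0;0 0 0 0 0 0' 0
```

```text
clock: 4.62
position: [483.9, -233.1, 48.8]
tcp_rot: [[-0.985, 0.174, -0.001], [0.174, 0.985, -0.002], [0.0, -0.002, -1.0]]
contact_force: [0.2, -0.4, 0.2]
width: 85.4
clock: 5.25
position: [484.2, -233.3, 49.4]
tcp_rot: [[-0.985, 0.174, 0.0], [0.174, 0.985, -0.002], [-0.001, -0.002, -1.0]]
contact_force: [-0.1, 0.1, -2.4]
width: 27.8
```

```bash
python3 -m pendant '0 0 2 0 0 0;0 0 3 0 0 0;0.6 2 1.5 0 0 0;1 4 0 0 0 -0.7;1 4 0 0 0 -0.7;1 4 0 0 0 -0.7;1 4 0 0 0 0;0.6 2 0 0 0 0;0 0 0 0 0 0;0 0 0 0 0 0'
python3 - <<'E'
from tops import *
o=arm.get_obs();R=o['tcp_rot'];Q=o['position'];print(Q,np.degrees(np.arctan2(R[1,0],R[0,0])),R[:,2],np.array([540.1,-8.3,95])-Q,o['contact_force'])
p,d,m=snap('wrist');np.savez('w4.npz',p=p,d=d,T=m['T']);save("w4.png",p,1.25)
E
```

```text
clock: 6.5
position: [535.5, -27.4, 115.2]
tcp_rot: [[-0.977, 0.213, -0.002], [0.213, 0.977, -0.002], [0.001, -0.002, -1.0]]
contact_force: [-0.0, -0.9, -2.5]
width: 27.7
[535.46728435 -27.43586277 115.19924892] 167.71715689349404 [-0.00160277 -0.00186749 -0.99999697] [  4.63271565  19.13586277 -20.19924892] [-0.03215887 -0.92038271 -2.48800233]
```

View pics/w4.png

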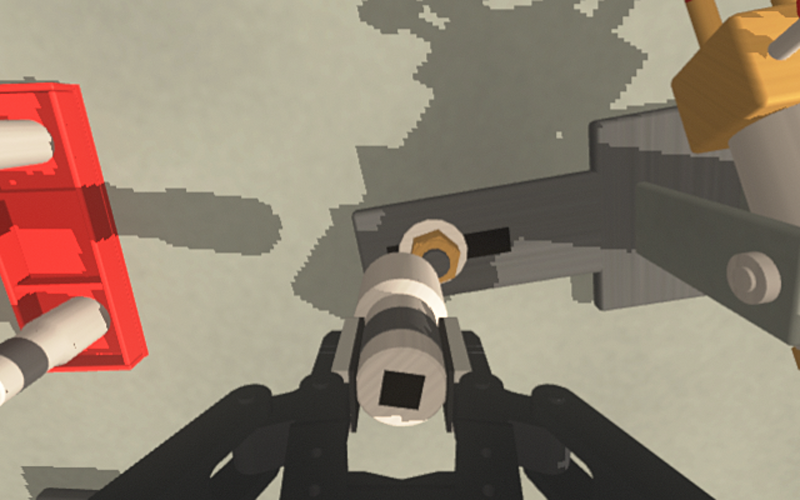

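The socket is held upright between the pads (top at 400,385), and the nut is beyond its rim at (435,252). I'll measure both in this one frame so the bias cancels.

```bash
cat > rel.py <<'E'
from tops import *
def rel(f,tz):
    z=np.load(f);m=arm.camera_model("wrist");m["T"]=z["T"];p,d=z["p"],z["d"];u,v,P=pts(d,m)
    tcp=arm.get_obs()['position']
    k=(np.hypot(P[0]-tcp[0],P[1]-tcp[1])<17)&(P[2]>tz-4)&(P[2]<tz+6)
    z0=np.median(P[2,k]);k&=abs(P[2]-z0)<2
    (x,y),r=cv2.minEnclosingCircle(P[:2,k].T.astype(np.float32));print("top",x,y,2*r,z0,"minus tcp",x-tcp[0],y-tcp[1])
    M=np.zeros(d.shape,np.uint8);M[v[k],u[k]]=1
    dark=(cv2.erode(cv2.morphologyEx(M,cv2.MORPH_CLOSE,np.ones((25,25))),np.ones((5,5)))>0)&(p.max(2)<80)
    yy,xx=np.nonzero(dark);W=np.array([onz(m,(a,b),z0)[:2] for a,b in zip(xx,yy)],np.float32);print("square",cv2.minAreaRect(W))
    k=(np.hypot(P[0]-540,P[1]+8)<28)&(P[2]>12)&(P[2]<18)&(p[v,u].min(1)>120)
    W=P[:2,k];A=np.c_[2*W.T,np.ones(k.sum())]
    # visible washer: circle fit on its outer hull
    h=cv2.convexHull(W.T.astype(np.float32))[:,0];print("washer hull n",len(h),cv2.minEnclosingCircle(h))
E
python3 -c "
from rel import *
rel('w4.npz',148)"
```

```text
top 535.3910522460938 -27.490604400634766 33.91980743408203 148.11024869427845 minus tcp -0.08190970454529634 0.10152693549389369
square ((533.050048828125, -29.47812843322754), (20.661380767822266, 16.671981811523438), 74.80154418945312)
washer hull n 26 ((543.2193603515625, -7.7622857093811035), 24.076265335083008)
```

```bash
python3 - <<'E'
from tops import *
z=np.load('w4.npz');m=arm.camera_model("wrist");m["T"]=z["T"];p,d=z["p"],z["d"]
M=(p.max(2)<70).astype(np.uint8);n,L,s,c=cv2.connectedComponentsWithStats(M)
i=L[312,320];print(i,s[i],c[i]);yy,xx=np.nonzero(L==i)
W=np.array([onz(m,q,148.1)[:2] for q in zip(xx,yy)],np.float32);print("square",cv2.minAreaRect(W))
h=cv2.cvtColor(p,cv2.COLOR_RGB2HSV);M=((h[...,1]<60)&(h[...,2]>120)).astype(np.uint8)
# washer: bright px near; outer circle fit on far boundary in image hull
u,v,P=pts(d,m);r=np.hypot(P[0]-540,P[1]+8);k=(r<24)&(abs(P[2]-15.2)<1.5)&(M[v,u]>0)
H=cv2.convexHull(P[:2,k].T.astype(np.float32))[:,0];print(k.sum(),cv2.minEnclosingCircle(H))
k=(r<8)&(P[2]>34)&(P[2]<38);Q=P[:,k];print("stud",k.sum(),cv2.minEnclosingCircle(Q[:2].T.astype(np.float32)),np.median(Q[2]))
E
```

```text
21 [304 297  36  30 868] [320.99539171 311.56105991]
square ((535.5256958007812, -26.344467163085938), (12.282390594482422, 12.399410247802734), 68.49913787841797)
620 ((540.011962890625, -7.855506896972656), 20.9678955078125)
stud 285 ((539.792724609375, -7.724327087402344), 7.842562675476074) 36.00008791961599
```

```bash
python3 -m pendant '0.3 1.2 0 0 0 0;0.15 0.6 -1 0 0 0;0 0 -1.2 0 0 0;0 0 0 0 0 0;0 0 0 0 0 0'
python3 -c "
from h import *
o=arm.get_obs();R=o['tcp_rot'];P=o['position'];print(P,np.degrees(np.arctan2(R[1,0],R[0,0])),R[:,2],np.array([540.0,-8.7,82])-P)"
```

```text
clock: 7.18
position: [539.5, -10.1, 90.9]
tcp_rot: [[-0.976, 0.216, -0.003], [0.216, 0.976, -0.002], [0.002, -0.002, -1.0]]
contact_force: [0.1, -1.0, -2.3]
width: 27.4
[539.46554202 -10.0640197   90.92562555] 167.54942392293003 [-0.00293621 -0.0019052  -0.99999387] [ 0.53445798  1.3640197  -8.92562555]
```

```bash
python3 -m pendant '0.06 0.14 -0.5 0 -0.1 0;0 0 -0.4 0 0 0;0 0 0 0 0 0;0 0 0 0 0 0'; python3 -m pendant '0 0 -0.3 0 0 0;0 0 -0.2 0 0 0;0 0 -0.2 0 0 0;0 0 0 0 0 0'
```

```text
clock: 7.68
position: [540.3, -8.8, 81.6]
tcp_rot: [[-0.976, 0.216, -0.001], [0.216, 0.976, -0.002], [0.0, -0.002, -1.0]]
contact_force: [0.0, 0.1, -2.2]
width: 27.7
clock: 8.18
position: [541.1, -8.9, 75.4]
tcp_rot: [[-0.976, 0.216, 0.001], [0.216, 0.976, -0.002], [-0.001, -0.002, -1.0]]
contact_force: [-1.6, 0.1, 2.8]
width: 27.6
```

```bash
python3 -m pendant '-0.08 0 0 0 0 0;0 0 -0.2 0 0 0;0 0 -0.2 0 0 0;0 0 0 0 0 0'
```

```text
clock: 8.68
position: [541.6, -9.0, 75.0]
tcp_rot: [[-0.976, 0.216, 0.004], [0.216, 0.976, -0.002], [-0.004, -0.001, -1.0]]
contact_force: [-3.7, 0.6, 6.9]
width: 27.5
```

```bash
python3 -m pendant '-0.15 0.0 0.1 0 -0.2 0;-0.05 0 0 0 0 0;0 0 -0.2 0 0 0;0 0 -0.2 0 0 0;0 0 -0.2 0 0 0;0 0 0 0 0 0'
```

```text
clock: 9.43
position: [542.0, -9.5, 74.6]
tcp_rot: [[-0.976, 0.215, 0.012], [0.215, 0.977, -0.003], [-0.012, -0.0, -1.0]]
contact_force: [-3.1, 1.1, 5.1]
width: 27.4
```

```bash
python3 -m pendant '-0.1 0.03 0.4 0 0.7 0;-0.1 0.03 0 0 0 0;0 0 0 0 0 0;0 0 0 0 0 0'
python3 -c "
from h import *
o=arm.get_obs();R=o['tcp_rot'];P=o['position'];print(P,np.degrees(np.arctan2(R[1,0],R[0,0])),R[:,2],np.array([540.0,-8.7,82])-P)
p,d,m=snap('wrist');np.savez('w5.npz',p=p,d=d,T=m['T'])
q=proj(m,(540,-8,60)).astype(int);print(q);x,y=max(q[0]-120,0),max(q[1]-110,0);print(x,y);save('w5.png',p[y:y+200,x:x+240],3)"
```

```text
clock: 9.93
position: [539.5, -8.9, 77.7]
tcp_rot: [[-0.977, 0.215, -0.002], [0.215, 0.977, -0.003], [0.002, -0.003, -1.0]]
contact_force: [0.1, -0.5, -2.1]
width: 27.6
[539.45108477  -8.86058454  77.67716336] 167.56601094298372 [-0.00221185 -0.00295215 -0.9999932 ] [0.54891523 0.16058454 4.32283664]
[320 252]
200 142
```

View pics/w5.png

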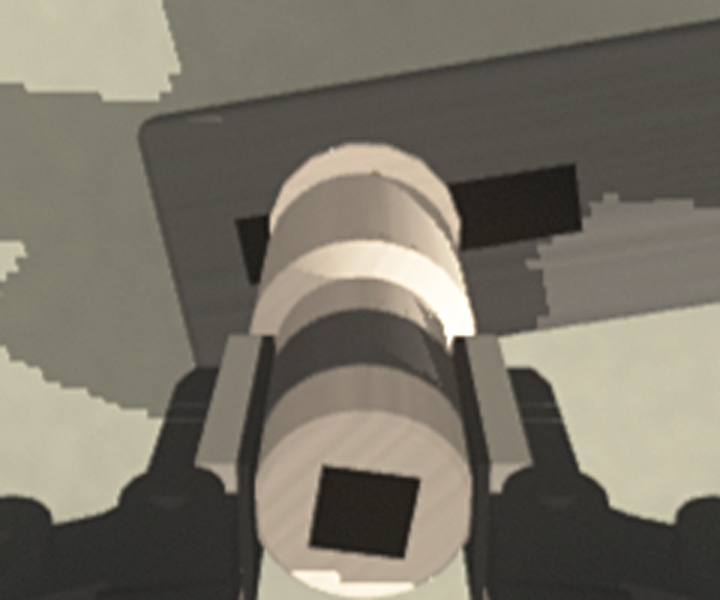

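```bash
python3 -m pendant '0.05 0.02 -0.2 0 0 0;0 0 -0.2 0 0.1 0;0 0 -0.2 0 0.1 2;-0.02 0 -0.2 0 0.1 2;-0.02 0 -0.2 0 0.1 -2;-0.02 0 -0.2 0 0.1 -2;-0.02 0 -0.2 0 0.1 -2;-0.02 0 -0.2 0 0.1 -2'
```

```text
clock: 10.98
position: [543.5, -9.2, 73.4]
tcp_rot: [[-0.959, 0.283, -0.007], [0.283, 0.959, -0.004], [0.005, -0.005, -1.0]]
contact_force: [-6.2, -0.2, 25.0]
width: 27.8
```

```bash
python3 -m pendant '-0.2 0.02 0.5 0 -0.3 -9;-0.1 0.02 0.2 0 0 -9;0 0 0 0 0 -8;0 0 0 0 0 0;0 0 0 0 0 0'
python3 -c "
from h import *
o=arm.get_obs();R=o['tcp_rot'];P=o['position'];print(P,np.degrees(np.arctan2(R[1,0],R[0,0])),R[:,2],np.array([540.0,-8.7,78])-P,o['contact_force'])
p,d,m=snap('wrist');np.savez('w6.npz',p=p,d=d,T=m['T'])
M=(p.max(2)<70).astype(np.uint8);n,L,s,c=cv2.connectedComponentsWithStats(M)
i=L[309,320];yy,xx=np.nonzero(L==i)
W=np.array([onz(m,q,P[2]-45.4+78)[:2] for q in zip(xx,yy)],np.float32);print('square',s[i],cv2.minAreaRect(W))"
```

```text
clock: 11.6
position: [540.6, -8.8, 80.7]
tcp_rot: [[-0.731, 0.682, -0.002], [0.682, 0.731, -0.002], [-0.0, -0.003, -1.0]]
contact_force: [0.4, 0.3, -2.5]
width: 27.7
[540.61725317  -8.81777115  80.67141778] 136.97777592032918 [-0.00195726 -0.00246614 -0.99999504] [-0.61725317  0.11777115 -2.67141778] [ 0.44670711  0.262281   -2.50553594]
square [303 298  37  30 839] ((541.2847900390625, -7.79728889465332), (12.358949661254883, 12.254587173461914), 38.27718734741211)
```

```bash
python3 -m pendant '-0.08 0 -0.2 0 0 0;0 0 -0.2 0 0 0;0 0 -0.1 0 0 0;0 0 0 0 0 0'; python3 -m pendant '-0.03 0 -0.3 0 0 0;-0.05 0 -0.3 0 0 0;-0.05 0 -0.3 0 0 0'
```

```text
clock: 12.15
position: [540.1, -8.9, 75.4]
tcp_rot: [[-0.733, 0.68, -0.001], [0.68, 0.733, -0.003], [-0.001, -0.003, -1.0]]
contact_force: [1.0, -1.1, -2.9]
width: 27.6
clock: 12.52
position: [540.4, -9.4, 66.6]
tcp_rot: [[-0.733, 0.68, 0.002], [0.68, 0.733, -0.003], [-0.004, -0.001, -1.0]]
contact_force: [1.8, -2.1, -0.2]
width: 27.6
```

It goes down over the nut. I'll seat it fully.

```bash
python3 -m pendant '-0.03 0.03 -0.3 0 0.1 0;-0.03 0.03 -0.2 0 0.1 0;-0.03 0 -0.2 0 0.1 0;-0.03 0 -0.1 0 0 0;0 0 0 0 0 0;0 0 0 0 0 0'
```

```text
clock: 13.28
position: [540.6, -9.2, 60.2]
tcp_rot: [[-0.733, 0.68, -0.001], [0.68, 0.733, -0.004], [-0.002, -0.004, -1.0]]
contact_force: [3.5, -2.5, -0.5]
width: 27.2
```

Seated: rim ≈15 mm and force small. Now I turn it clockwise about 65°, including play.

```bash
python3 -m pendant '-0.03 0.02 0 0 0 -8;-0.02 0 0 0 0 -8;-0.02 0 0 0 0 -8;-0.02 0 0 0 0 -8'; python3 -c "
from h import *
o=arm.get_obs();R=o['tcp_rot'];print(np.degrees(np.arctan2(R[1,0],R[0,0])),o['torque'],R[:,2])"
```

```text
clock: 13.78
position: [540.1, -10.0, 60.1]
tcp_rot: [[-0.249, 0.969, -0.003], [0.969, 0.249, -0.005], [-0.004, -0.004, -1.0]]
contact_force: [1.6, -3.0, 2.0]
width: 27.2
104.40860741072783 [-0.69964546 -0.36939014  0.34327606] [-0.00307891 -0.00513132 -0.99998209]
```

```bash
python3 -m pendant '0 0.05 0 0.1 -0.1 -8;0 0.04 0 0.1 0 -8;0 0.03 0 0 0 -8;0 0.02 0 0 0 -8;0 0.02 0 0 0 0;0 0 0 0 0 0'; python3 -c "
from h import *
o=arm.get_obs();R=o['tcp_rot'];P=o['position'];print(np.degrees(np.arctan2(R[1,0],R[0,0])),o['torque'],R[:,2])
p,d,m=snap('wrist');np.savez('w7.npz',p=p,d=d,T=m['T'])
M=(p.max(2)<70).astype(np.uint8);n,L,s,c=cv2.connectedComponentsWithStats(M)
i=L[309,320];yy,xx=np.nonzero(L==i)
W=np.array([onz(m,q,P[2]-45.4+78)[:2] for q in zip(xx,yy)],np.float32);print('square',s[i],cv2.minAreaRect(W))
save('w7.png',p,1.25);p,d,m=snap('top');save('t7.png',p,1.25)"
```

```text
clock: 14.52
position: [539.2, -10.2, 60.1]
tcp_rot: [[0.313, 0.95, -0.006], [0.95, -0.313, -0.003], [-0.005, -0.004, -1.0]]
contact_force: [0.3, -4.5, 3.2]
width: 28.2
71.78722684446032 [-0.79298794 -0.27621756 -0.06604126] [-0.00552838 -0.0032511  -0.99997943]
square [304 298  36  30 820] ((540.149658203125, -9.157585144042969), (12.070650100708008, 12.1085844039917), 62.50634002685547)
```

View pics/w7.png

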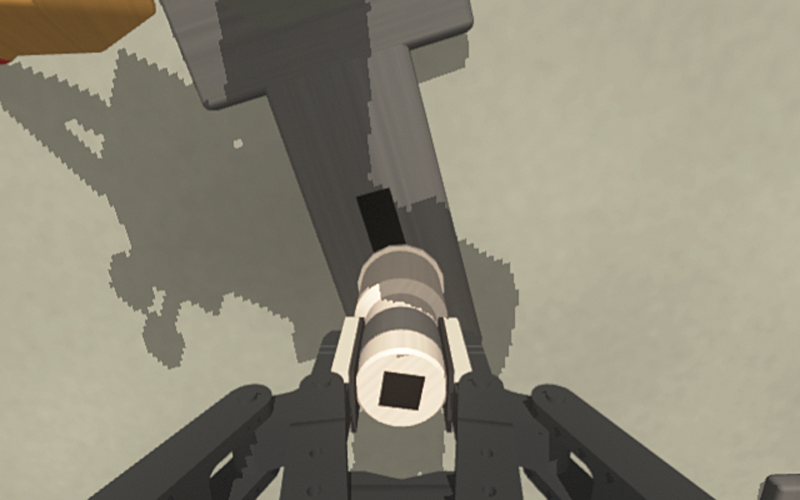

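The socket turned about 65.8° by its drive square ((400,390) in the picture), in step with the tool's 65.2°. It is upright and seated on the washer. I'll check the tray once from above, then hand in.

View pics/t7.png

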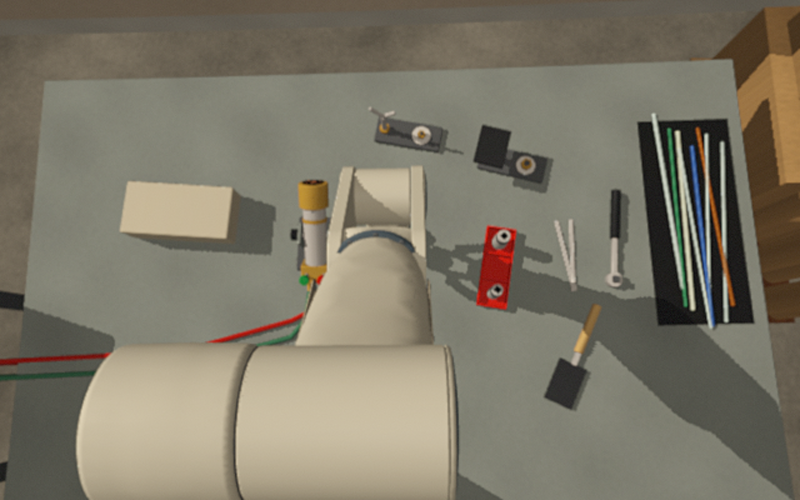

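The other two sockets stand upright in the tray at (504,237) and (497,291), and nothing else has moved.

```bash
python3 -c "
from bench import arm
print(arm.sign_off())"
```

```text
the job is handed in; nothing more can be done
None
```

I tightened the torch nut by about one flat with the 27 mm socket and handed the job in at about 14.6 s on the robot's clock. The socket is still gripped, upright and fully seated.

- **Choosing the socket:** the camera put the nut at 27.0 mm across flats and 16 mm high, so I tried only the 27 mm socket. It would not go down on the first hex alignment. Turned 30°, it went fully down, with its rim at about 15 mm (the washer face). The 17 and 22 mm sockets were never touched.
- **Turning the nut:** I turned clockwise about 65° (tool 65.2°, socket's drive square 65.8°). The wrist torque was 0.34 N m part-way, so the nut was turning. I reckon it moved 61–66° (about 1.1 rad) after play. I could not see the nut itself under the socket.
- **Last checks:** the rim is at about 14.7 mm and the tilt is about 0.4°. The socket axis is within about 1.5 mm of the measured stud axis. The top view shows the other two sockets upright in the tray, and the other items where they were.
- **Disagreement:** the wrist camera and the arm's tool position differed by about 1 mm in y. The tool also drifted a few millimetres in x during the first, blocked press. I corrected both before seating the socket.

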